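# Clear the shuttle deck and snap the lubrication coupler onto its tilted fitting

## Task

Move the two bits of waste (the orange bung and the green offcut) from the deck of the white shuttle module into the yellow bin. Then take the blue-handled coupler out of its red stand, press its mouth squarely onto the tilted brass fitting until the fitting snaps home, and finish while still gripping the coupler and holding it pressed down there against the spring. Leave the reagent bottle, the tip box and the grey tube rack where they are.

Things in the scene. Friction and masses are not known exactly. Their poses are not given: they have to be found in the camera images.
- module: White shuttle module, fixed: base plate 170 x 240 x 20 mm (x, y, z), origin at the centre of its underside, z up. Its -x half, away from the robot, is the free deck, 20 mm up. At x 10 to 85: grey carriage 90 mm wide, 48 mm tall, with a round blue boss (36 mm) leaning 30 deg towards -x, its face centred at (20, 0, 55) mm, holding the fitting. Black end stops 46 mm tall at y +-112, x 20 to 70.
- stem_tip (a point): Centre of the outer end of the brass fitting, a round head 12 mm thick (8 mm flat end) on a 9 mm neck, 30 mm out of the boss face at rest, then at (5, 0, 81) mm in the module's frame; it moves inward as pressed. Its z axis is the fitting's axis, pointing out: 30 deg from vertical, leaning to the module's -x.
- stem (a joint): How far the fitting is pressed in along its axis, m: 0 at rest, 0.012 at its hard stop. It yields at about 14 N, then snaps through: the resistance falls as it goes in, to about 10 N half way and 7 N at the stop. From 9 mm on it is snapped home. It springs back out when not pushed.
- coupler: Coupler, loose, 250 g, 95 mm long, upright, mouth down in the stand; origin at the centre of its mouth (lower end), z along its axis to its handle. Steel sleeve 26 mm across, z 0 to 45 mm; blue square handle 30 x 30 mm, flats facing x and y, z 45 to 95 (grip at 70). The mouth is a round bore 16 mm wide, 12 mm deep; its floor pushes on the fitting's end.
- coupler_seat (a point): Centre of the floor of the coupler's bore, on its axis 12 mm above the mouth; when the coupler is seated this point meets stem_tip. Axes as the coupler's.
- stand: Red stand, fixed, 80 x 80 x 30 mm, origin at the centre of its underside. The coupler stands loosely in a round hole 29 mm across in its centre, whose floor is 10 mm above the bench; lift the coupler straight up at least 25 mm to free it.
- bin: Yellow open waste bin, fixed, outside 150 x 150 x 90 mm tall, walls 4 mm; origin at the centre of its underside.
- bin_in (a point): Centre of the bin's inner floor, about 4 mm above the bench.
- bung: Orange bung, loose, 30 g, waste: round, 26 mm across below and 32 mm above, 28 mm tall, standing on the module's deck; origin at the centre of its small end, z up.
- offcut: Green plastic offcut, loose, 20 g, waste: block 40 x 26 x 24 mm (x, y, z), lying on the module's deck; origin at the centre of its underside.
- reagent: White reagent bottle, loose, 56 mm across, 110 mm tall, bystander; origin at the centre of its underside.
- tipbox: Blue tip box with a clear lid, loose, 85 x 120 x 57 mm, bystander; origin at the centre of its underside.
- tuberack: Grey tube rack, loose, 50 x 100 x 30 mm, bystander between robot and module; origin at the centre of its underside.
Not all that is in view belongs to the job. Of the things like the coupler, leave any that is turquoise; of the rest the smaller one is meant.

How it is judged:
On the way, in this order (a step that is already met when the one before it is completed fails the run):
1. both bits of waste lie in the bin, let go (x of bung in the frame of bin_in between -0.075 and 0.075 m and y of bung in the frame of bin_in between -0.075 and 0.075 m and z of each of bung, offcut in the frame of bin_in below 0.07 m and contact force between the fingers and bung below 0.1 N and x of offcut in the frame of bin_in between -0.075 and 0.075 m and y of offcut in the frame of bin_in between -0.075 and 0.075 m and contact force between the fingers and offcut below 0.1 N), for 0.2 s.
2. the coupler is gripped and lifted clear of its stand (distance between coupler and stand above 0.06 m and contact force between the fingers and coupler above 2 N), for 0.2 s.
3. the coupler sits squarely on the fitting and has pressed it past its snap (value of joint stem above 0.009 m and distance between coupler_seat and stem_tip below 0.006 m and angle between the z axis of coupler and the z axis of stem_tip, either way round below 0.15 rad and contact force between coupler and module above 2 N), for 0.2 s.
At the end, for the whole second after the job is handed in: Both bits of waste lie in the bin (within 75 mm of its floor centre each way, under 70 mm up), let go. The gripped coupler presses the fitting (over 2 N) in by more than 9 mm, bore floor within 6 mm of the fitting's end, axes within 0.15 rad, through the last second (all of step 1 and all of step 3 and contact force between the fingers and coupler above 2 N); the arm keeps its last pose, push and grip.
It fails at once if the reagent moved by more than 30 mm (distance of reagent from where it was at the start of the episode above 0.03 m).
It fails at once if the tipbox moved by more than 30 mm (distance of tipbox from where it was at the start of the episode above 0.03 m).
It fails at once if the tuberack moved by more than 30 mm (distance of tuberack from where it was at the start of the episode above 0.03 m).
It also fails if it takes over 67 s, if anything falls off the work surface, if the arm or the gripper's body presses on something with over 40 N, if the wrist force passes 120 N, or if a joint passes its speed limit or range.

## Robot

A 6-joint arm with a two-finger parallel gripper is mounted at the origin on the work surface. World frame = base frame: x ahead of the robot, y to its left, z up, the work surface at z = 0. Lengths are in m, angles in rad, forces in N, time in s.
With the tool pointing down it reaches from about 0.325 to 0.875 m from the base axis. Payload 4.4 kg.
Tool frame: the origin (TCP) lies midway between the tips of the shut fingers; the grasp point (between the pads) lies 19 mm behind it; z points along the fingers, y is the line along which they close (so a half turn about z gives the same grasp; the last joint's range is limited). The gripper opens to 85 mm and grips with 20 to 120 N. Pads are 22 mm wide; open, the fingers measure 114 mm over their backs; the gripper's body (76 mm by 85 mm) begins 54 mm behind the grasp point. The pads swing forward as they close: fully open they stand 13 mm farther back than shut.
Start: joints at [1.04, 0.207, 1.542, -0, 1.393, -0.15], TCP at [0.214, 0.534, 0.231] pointing down, gripper open.
Joint ranges: [-2.73, 2.73], [-0.86, 2.22], [0.23, 2.46], [-1.11, 4.25], [0.08, 2.63], [-2.82, 2.82]. Speed limits (rad/s): [2.79, 2.79, 3.14, 3.14, 3.14, 3.14].

## Interface

Orientations are given as a unit quaternion [x, y, z, w].
In Python, from plant import r gives the robot as it stands. The module is installed in compiled form; this text tells all that it offers.
- The arm moves only by the tool arm_command, never from a script. Its argument "plan" is a list of rows, each an object of numbers: "ax", "ay", "az": the turn, a rotation vector about the tool's x, y, z in units of 6 degrees (1.0 is 6 degrees); "x", "y", "z": the shift along the tool's x, y, z in mm; "gripper": the closure, from 0 (fully open) to 1 (shut). A call has exactly 5 rows; each row is the pose to reach, as a shift and turn from the pose commanded when the call began, along the tool's axes at that moment; what a row does not reach only later rows make up. A row lasts 1/8 s, in which the tool goes at most 62.5 mm and 10.7 degrees, less where a joint would pass 70% of its speed; a pose out of reach is approached as far as the arm can. A call with a gripper value outside its range is refused whole. The fingers move at their own pace and stop on an object; the grip force is fixed at half the most. Time passes only in rows, so rows that repeat a pose let the fingers close, or fill a call up. It gives the time, the measured TCP pose, the force, the opening and the grip force at its end, in the units of the state.
- r.observe(): the state, without advancing time (a new reading comes with each control period).
- r.grab_frame(name): name is "scene" or "top" or "wrist"; returns the picture (480x640x3 uint8, red, green, blue); there is no depth.
- r.camera_model(name): a dict with "fx", "fy", "cx", "cy" (pixels), "xyz" and "attitude" of the camera in the world. Camera axes: x right, y up, looking along -z (the intrinsics and any distortion apply to the point x, -y, -z); pixel columns grow to the right and rows downward; lengths in m; the calibration is good to about 2 mm. A picture is of the moment at which its call begins: read the wrist's pose just before it. camera_model takes no time and is no camera call; for the wrist camera it gives the pose at the moment of the call.
- r.finish_job(): hands the job in; it is judged then, once.
Trained networks look in the newest picture that a camera, given by its name, has taken for a name from the list of things; names that differ only in an ending like _2 or _b are one class to them, and where a whole thing is asked for, a point or a joint stands for the part that bears it (a point fixed in the world has none). Each returns a list of dicts, best first, with "confidence" (0 to 1); they miss things now and then, are a little off and sometimes report something else, mostly with a low value. They report only what shows in the picture. A call takes as long as a camera call. They do not tell look-alikes from the thing itself.
- r.regions_of(query, camera): "pixels" (480x640 bool, what is visible of it) and "xy" ([column, row] in pixels, amid what is visible of it).
The state is a dict: "time": time; "q": joint angles; "qd": joint speeds; "joint_torque": joint torques, N m; "tool_pos": TCP position; "eef_rot": TCP orientation; "contact_force": force on the tool from outside, world axes, zero at the start; "torque": the same for the moment, N m; "gripper_width": finger opening in m; "gripper_force": force on a finger pad.
Only numpy, scipy, OpenCV 4.12 (cv2) and the standard library are available. Lean on these libraries where they do the work, as an engineer would, in place of code of your own. Each camera call takes 0.05 s, during which the arm holds its last target. There are 200 camera calls.

## Working session

There is one attempt and no reset: what is moved stays moved. The work goes in short steps, Python scripts to look and compute and a tool call to move; the robot and the scene stay as the last step left them, time stands still between calls to the robot, and variables do not carry over. Pictures are saved under pics/ and viewed, at most 10 in all, crops included, and the job is handed in when it is done.

Besides the shell and the picture viewer there is one more tool, called after "Emit:" as name(argument=value, ...), one argument or row to a line, values as JSON. arm_command: Moves the arm, as the interface text tells. Its arguments: {"type":"object","properties":{"plan":{"type":"array","items":{"type":"object","properties":{"ax":{"type":"number"},"ay":{"type":"number"},"az":{"type":"number"},"x":{"type":"number"},"y":{"type":"number"},"z":{"type":"number"},"gripper":{"type":"number"}}}}},"required":["plan"]}

```bash
mkdir -p pics
cat > h.py <<'E'
import numpy as np, cv2
from scipy.spatial.transform import Rotation as R
from plant import r
def grab(n,f=None):
    im=r.grab_frame(n)
    if f: cv2.imwrite('pics/'+f,im[:,:,::-1])
    return im
def ray(n,uv,cm=None):
    c=cm or r.camera_model(n)
    d=np.array([(uv[0]-c['cx'])/c['fx'],-(uv[1]-c['cy'])/c['fy'],-1.])
    A=np.array(c['attitude']); M=R.from_quat(A) if A.size==4 else R.from_matrix(A)
    return np.array(c['xyz']),M.apply(d)
def atz(n,uv,z,cm=None):
    o,d=ray(n,uv,cm); return o+d*(z-o[2])/d[2]
def proj(n,p,cm=None):
    c=cm or r.camera_model(n); A=np.array(c['attitude']); M=R.from_quat(A) if A.size==4 else R.from_matrix(A)
    q=M.inv().apply(np.array(p)-np.array(c['xyz'])); z=-q[...,2]
    return np.stack([c['cx']+c['fx']*q[...,0]/z, c['cy']-c['fy']*q[...,1]/z],-1)
E
python3 - <<'E'
from h import *
s=r.observe(); print(s)
for n in ('scene','top'):
    print(n,r.camera_model(n)); grab(n,n+'1.png')
    for q in ('module','stem_tip','coupler','stand','bin','bung','offcut','reagent','tipbox','tuberack'):
        print(q,[(round(d['confidence'],2),np.round(d['xy']).tolist(),int(d['pixels'].sum())) for d in r.regions_of(q,n)])
E
```

```text
{'time': 0.0, 'q': array([ 1.03951033e+00,  2.07430088e-01,  1.54298013e+00, -6.16858285e-06,
        1.39346798e+00, -1.50482808e-01]), 'qd': array([-7.52657342e-05,  2.16685796e-04, -8.82179880e-04, -1.39877244e-03,
        3.63697442e-04, -5.23232059e-05]), 'joint_torque': array([-1.20512243e-03, -3.83042407e+01, -2.91588736e+01, -2.93407838e-04,
        1.05598560e-02,  1.53447900e-05]), 'tool_pos': array([0.21332244, 0.53314785, 0.2301076 ]), 'eef_rot': array([ 1.89252585e-01,  9.81927774e-01, -1.07803045e-03, -3.79191556e-04]), 'contact_force': array([-0.67954886, -0.04161848,  0.27213962]), 'torque': array([-0.04126325, -0.00447075,  0.03025205]), 'gripper_force': 0.0, 'gripper_width': 0.08559460091400903}
scene {'fx': 485.0586894162654, 'fy': 485.0586894162654, 'cx': 327.4203059608408, 'cy': 230.93957297147554, 'xyz': array([1.33023098, 0.13623517, 0.59873373]), 'attitude': array([0.30825692, 0.35942476, 0.67559025, 0.56512771])}
module [(0.63, [303.0, 262.0], 7335), (0.46, [262.0, 268.0], 281)]
stem_tip [(0.38, [306.0, 236.0], 47)]
coupler [(0.86, [480.0, 270.0], 917), (0.74
[... 368 characters left out ...]
op {'fx': 470.24732125304433, 'fy': 470.24732125304433, 'cx': 318.39038289865556, 'cy': 246.08517858448087, 'xyz': array([ 0.36303814, -0.00244405,  0.95396271]), 'attitude': array([-0.07680548,  0.07282425,  0.70333674, -0.70293312])}
module [(0.68, [339.0, 242.0], 9279)]
stem_tip []
coupler [(0.97, [170.0, 224.0], 451), (0.87, [161.0, 277.0], 503), (0.86, [140.0, 334.0], 1086)]
stand [(0.91, [176.0, 287.0], 1354)]
bin [(0.79, [464.0, 277.0], 7609)]
bung [(0.75, [370.0, 210.0], 220)]
offcut [(0.56, [308.0, 209.0], 271)]
reagent [(0.71, [182.0, 173.0], 963), (0.71, [159.0, 277.0], 464)]
tipbox [(0.63, [474.0, 170.0], 2952)]
tuberack [(0.86, [314.0, 335.0], 1378), (0.66, [160.0, 276.0], 468)]
```

View pics/scene1.png

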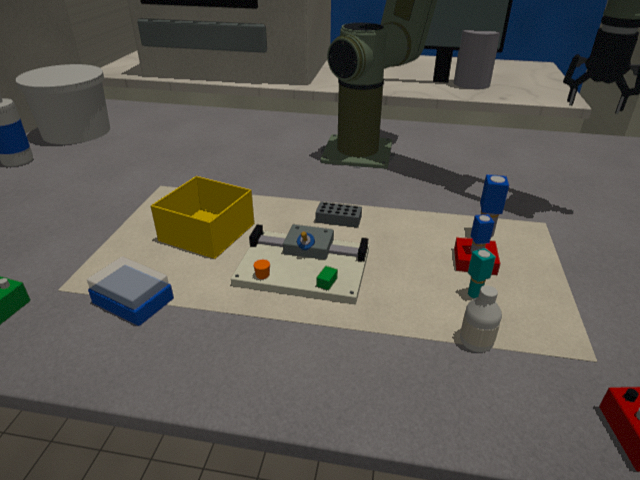

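View pics/top1.png

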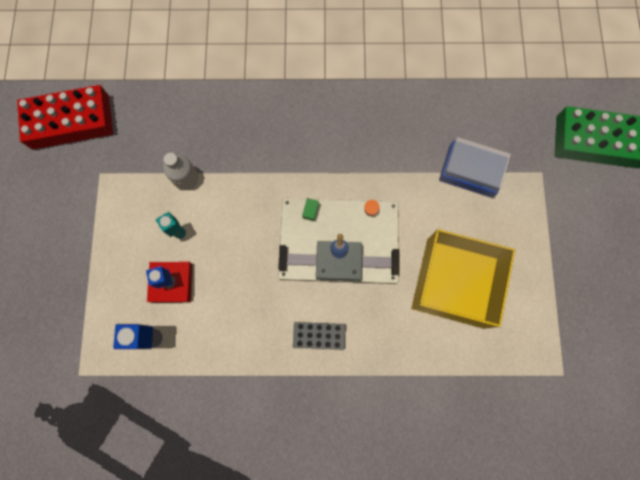

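Candidates for the coupler in the scene image are turquoise at (480,270), blue in the red stand at (483,230) and larger blue at (492,196). In the top image these are (170,224), (160,277) and (130,336). By the description I choose the smaller blue one, in the red stand. The bung shows at top (371,208), the offcut at (310,209) and the bin at (466,278).

Run:
```python
from h import *
im=cv2.imread('pics/scene1.png'); top=cv2.imread('pics/top1.png')
a=cv2.resize(im[170:310,430:530],(400,560),interpolation=cv2.INTER_CUBIC)
b=cv2.resize(top[255:311,140:196],(400,400),interpolation=cv2.INTER_CUBIC)
cv2.imwrite('pics/c1.png',np.hstack([a,np.vstack([b,np.zeros((160,400,3),np.uint8)])]))
def quad(mask,z):
    c=max(cv2.findContours(mask.astype(np.uint8),cv2.RETR_EXTERNAL,cv2.CHAIN_APPROX_NONE)[0],key=cv2.contourArea)
    P=np.array([atz('top',p[0],z)[:2] for p in c],np.float32)*1000
    (cx,cy),(w,h),an=cv2.minAreaRect(P); return np.round([cx,cy,w,h,an],1)
hsv=cv2.cvtColor(top,cv2.COLOR_BGR2HSV)
H,S,V=[hsv[...,i].astype(int) for i in range(3)]
box=np.zeros(H.shape,bool); box[190:300,270:410]=1
for s in (30,35,40): print('plate',quad(box&(((S<s)&(V>140))|(V<110)),.02))
print(S[185,300],V[185,300],S[225,300],V[225,300])
red=((H<6)|(H>174))&(S>180)&(V>80); red[:, :140]=0;red[:,200:]=0;red[:240]=0
print('stand',quad(red,.03))
yel=(abs(H-24)<8)&(S>170)&(V>50); yel[:,:410]=0; print('bin',quad(yel,.09))
org=(H<14)&(S>150);org[:190]=0;org[230:]=0;org[:,:350]=0;org[:,390:]=0
print('bung',quad(org,.048))
g=(abs(H-60)<15)&(S>120);g[:190]=0;g[230:]=0;g[:,:290]=0;g[:,340:]=0
print('offcut',quad(g,.044))
for q in('bung','offcut','tuberack','coupler','reagent'): 
    d=r.regions_of(q,'top')
    print(q,[np.round(atz('top',e['xy'],.04),3) for e in d])
```

```text
plate [509.8 -54.   58.8 111.9  36. ]
plate [509.8 -54.   58.8 111.9  36. ]
plate [ 532.3 -122.9   71.1   51.2   89.9]
54 193 46 206
stand [489.8 299.5  80.3  75.8  90. ]
bin [ 487.7 -267.2  157.7  155.2   74.5]
bung [ 638.1 -103.8   27.2   28.1   45.3]
offcut [634.8  19.3  20.   30.4  75.4]
bung [array([ 0.634, -0.102,  0.04 ])]
offcut [array([0.637, 0.025, 0.04 ])]
tuberack [array([0.386, 0.01 , 0.04 ]), array([0.501, 0.314, 0.04 ])]
coupler [array([0.605, 0.301, 0.04 ]), array([0.497, 0.312, 0.04 ]), array([0.388, 0.344, 0.04 ])]
reagent [array([0.715, 0.284, 0.04 ]), array([0.497, 0.315, 0.04 ])]
```

View pics/c1.png

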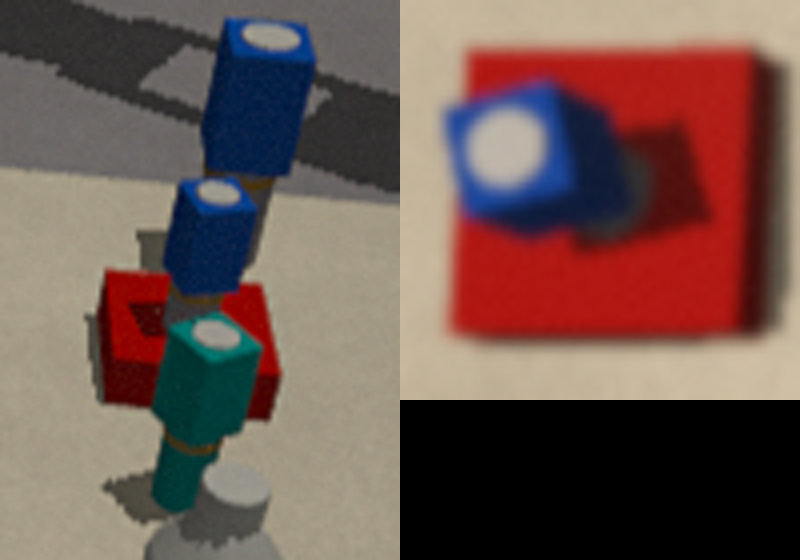

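The crop confirms the pick: a smaller blue-handled coupler in the red stand, with the larger blue one behind it and the turquoise one in front. Next I move above the module.

```bash
cat >> h.py <<'E'
def go(p,yaw=None,Rt=None,p0=None,R0=None):
    """tool-frame shift (mm) & rotvec (6deg units) to world pose; yaw = world direction of tool y (deg), tool down"""
    s=r.observe(); p0=s['tool_pos'] if p0 is None else p0; R0=R.from_quat(s['eef_rot']) if R0 is None else R0
    sh=R0.inv().apply(np.array(p)-p0)*1000
    if yaw is not None: Rt=down(yaw)
    rv=(R0.inv()*Rt).as_rotvec(degrees=True)/6 if Rt is not None else np.zeros(3)
    print('shift',np.round(sh,1),'rot',np.round(rv,2)); return sh,rv
def down(yaw):
    a=np.radians(yaw); y=np.array([np.cos(a),np.sin(a),0]); z=np.array([0,0,-1.]); return R.from_matrix(np.c_[np.cross(y,z),y,z])
def st():
    s=r.observe(); Y=R.from_quat(s['eef_rot']).as_matrix()
    print('t',round(s['time'],2),'p',np.round(s['tool_pos']*1000,1),'yaw',round(np.degrees(np.arctan2(Y[1,1],Y[0,1])),2),'z',np.round(Y[:,2],4),'F',np.round(s['contact_force'],1),'w',round(s['gripper_width']*1000,1),'gf',round(s['gripper_force'],1),'q',np.round(s['q'],2))
E
python3 - <<'E'
from h import *
st(); go([.58,-.04,.26],yaw=90)
print(r.camera_model('wrist'))
E
```

```text
t 1.35 p [213.7 533.8 231.3] yaw 68.18 z [-0.  0. -1.] F [-0.7  0.2  0.1] w 85.3 gf 0.0 q [ 1.04  0.21  1.54  0.    1.39 -0.15]
shift [-553.3 -396.6  -28.7] rot [ 0.   -0.   -3.64]
{'fx': 360.28204131912355, 'fy': 360.28204131912355, 'cx': 323.95527130393066, 'cy': 242.71749174817566, 'xyz': array([0.14224733, 0.56210259, 0.37367959]), 'attitude': array([-0.12844258, -0.08669885,  0.55376272,  0.81812753])}
```

Emit:
arm_command(
  plan=[
    {"x": -50, "y": -36, "z": -6, "az": -0.4},
    {"x": -100, "y": -72, "z": -12, "az": -0.8},
    {"x": -150, "y": -108, "z": -18, "az": -1.2},
    {"x": -200, "y": -144, "z": -24, "az": -1.5},
    {"x": -250, "y": -180, "z": -28, "az": -1.8},
  ],
)

```text
schema error: expected keys ax, ay, az, x, y, z, gripper
```

Run:
```python
from h import *
st(); go([.58,-.04,.26],yaw=90)
```

```text
t 1.35 p [213.7 533.8 231.3] yaw 68.18 z [-0.  0. -1.] F [-0.7  0.2  0.1] w 85.3 gf 0.0 q [ 1.04  0.21  1.54  0.    1.39 -0.15]
shift [-553.3 -396.6  -28.7] rot [ 0.   -0.   -3.64]
```

Emit:
arm_command(
  plan=[
    {"x": -50, "y": -36, "z": -6, "ax": 0, "ay": 0, "az": -0.4, "gripper": 0},
    {"x": -100, "y": -72, "z": -12, "ax": 0, "ay": 0, "az": -0.8, "gripper": 0},
    {"x": -150, "y": -108, "z": -18, "ax": 0, "ay": 0, "az": -1.2, "gripper": 0},
    {"x": -200, "y": -144, "z": -24, "ax": 0, "ay": 0, "az": -1.5, "gripper": 0},
    {"x": -250, "y": -180, "z": -28, "ax": 0, "ay": 0, "az": -1.8, "gripper": 0},
  ],
)

```text
time: 1.98
tool_pos: [0.3799, 0.2722, 0.26]
eef_rot: [0.095, 0.995, 0.0, 0.001]
contact_force: [0.3, 0.1, -0.1]
gripper_width: 0.0849
gripper_force: 0.0
```

Run:
```python
from h import *
st(); go([.58,-.04,.26],yaw=90)
```

```text
t 1.98 p [379.9 272.2 260. ] yaw 79.06 z [ 1.6e-03  7.0e-04 -1.0e+00] F [ 0.3  0.1 -0.1] w 84.9 gf 0.0 q [ 0.44 -0.05  1.76 -0.    1.43 -0.94]
shift [-2.557e+02 -2.686e+02  1.000e-01] rot [ 0.01  0.01 -1.82]
```

Emit:
arm_command(
  plan=[
    {"x": -43, "y": -45, "z": 0, "ax": 0, "ay": 0, "az": -0.4, "gripper": 0},
    {"x": -86, "y": -90, "z": 0, "ax": 0, "ay": 0, "az": -0.8, "gripper": 0},
    {"x": -129, "y": -135, "z": 0, "ax": 0, "ay": 0, "az": -1.2, "gripper": 0},
    {"x": -172, "y": -180, "z": 0, "ax": 0, "ay": 0, "az": -1.6, "gripper": 0},
    {"x": -205, "y": -215, "z": 0, "ax": 0, "ay": 0, "az": -1.8, "gripper": 0},
  ],
)

```text
time: 2.6
tool_pos: [0.5402, 0.0211, 0.2595]
eef_rot: [0.002, 1.0, -0.0, 0.0]
contact_force: [0.5, 0.9, 1.1]
gripper_width: 0.0853
gripper_force: 0.0
```

Run:
```python
from h import *
st(); cm=r.camera_model('wrist'); im=grab('wrist','w1.png')
import pickle; pickle.dump(cm,open('w1.pkl','wb'))
for q,z in (('bung',.034),('offcut',.032),('stem_tip',.08)):
    for d in r.regions_of(q,'wrist'): print(q,round(d['confidence'],2),np.round(d['xy']),d['pixels'].sum(),np.round(atz('wrist',d['xy'],z,cm),4))
```

```text
t 2.6 p [540.2  21.1 259.5] yaw 89.73 z [ 8.e-04 -1.e-04 -1.e+00] F [0.5 0.9 1.1] w 85.3 gf 0.0 q [-0.12  0.11  1.59 -0.    1.44 -1.69]
bung 0.83 [216. 296.] 704 [ 0.6443 -0.1018  0.034 ]
offcut 0.62 [323. 291.] 987 [0.6396 0.0186 0.032 ]
stem_tip 0.83 [262. 243.] 259 [ 0.5671 -0.0386  0.08  ]
```

View pics/w1.png

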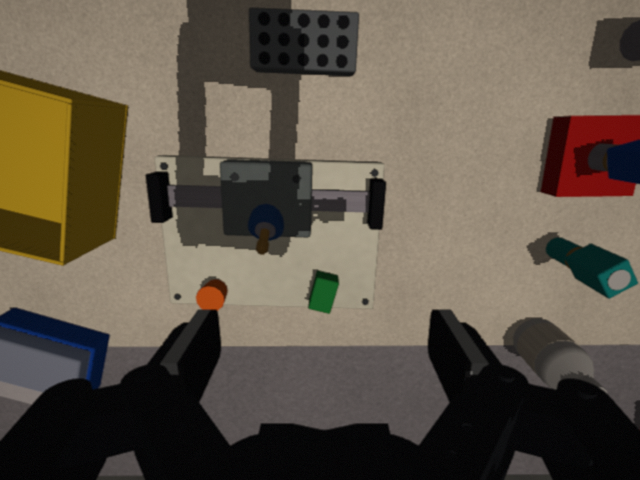

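The wrist view shows the plate corners at (157,156), (384,163), (374,307) and (171,305). The bung is at (211,295), the offcut at (323,291) with its long axis about 14° off world x, and the fitting tip at (262,250).

```bash
cat >> h.py <<'E'
from scipy.optimize import minimize
def boxpts(w,d,h,z0,x,y,a):
    c=np.array([[i*w/2,j*d/2,k] for i in(-1,1) for j in(-1,1) for k in(z0,z0+h)]); return R.from_euler('z',a).apply(c)+[x,y,0]
def fit(masks,pts,x0,step=(.008,.008,.15)):
    """masks: list of (cam model, bool mask); pts(x)->hull points; IoU fit"""
    def cost(v):
        t=0
        for cm,m in masks:
            uv=proj('',pts(v),cm); h=cv2.convexHull((uv*16).astype(np.int32))
            b=np.zeros(m.shape,np.uint8); cv2.fillConvexPoly(b,h,1,cv2.LINE_8,4); b=b>0
            t+=1-(b&m).sum()/(b|m).sum()
        return t
    x0=np.array(x0,float); sx=np.vstack([x0]+[x0+np.eye(len(x0))[i]*step[i] for i in range(len(x0))])
    o=minimize(cost,x0,method='Nelder-Mead',options=dict(initial_simplex=sx,xatol=1e-4,fatol=1e-4)); return o.x,o.fun/len(masks)
def hue(im,h,w,s=110,v=30):
    a=cv2.cvtColor(im,cv2.COLOR_BGR2HSV).astype(int); return (abs((a[...,0]-h+90)%180-90)<w)&(a[...,1]>s)&(a[...,2]>v)
def win(m,x0,x1,y0,y1):
    b=np.zeros_like(m); b[y0:y1,x0:x1]=m[y0:y1,x0:x1]; return b
E
python3 - <<'E'
from h import *
import pickle; cw=pickle.load(open('w1.pkl','rb')); w=cv2.imread('pics/w1.png'); t=cv2.imread('pics/top1.png'); ct=r.camera_model('top'); s=cv2.imread('pics/scene1.png'); cs=r.camera_model('scene')
og=[(cw,win(hue(w,60,15),290,350,260,320)),(ct,win(hue(t,60,15),290,340,190,230)),(cs,win(hue(s,60,15),310,345,260,295))]
for m in og: 
    print('offcut',m[1].sum(),fit([m],lambda v:boxpts(.04,.026,.024,.02,*v),(.637,.02,-.25)))
print('offcut',fit(og,lambda v:boxpts(.04,.026,.024,.02,*v),(.637,.02,-.25)))
th=np.linspace(0,2*np.pi,24)
def bung(v): return np.vstack([np.c_[v[0]+q*np.cos(th),v[1]+q*np.sin(th),0*th+z] for q,z in((.013,.02),(.016,.048))])
ob=[(cw,win(hue(w,8,8,150),190,235,270,312)),(ct,win(hue(t,8,8,150),350,390,190,230)),(cs,win(hue(s,8,8,150),245,280,255,285))]
for m in ob: print('bung',m[1].sum(),fit([m],bung,(.637,-.10)))
print('bung',fit(ob,bung,(.637,-.10)))
# module by corners
cor=np.array([[157,156],[384,163],[374,307],[171,305.]])
P=np.array([atz('',c,.02,cw)[:2] for c in cor]); print(np.round(P,4),'mean',P.mean(0))
M=np.array([[85,120],[85,-120],[-85,-120],[-85,120]])/1000
Mc=P-P.mean(0); U=np.arctan2((M[:,0]*Mc[:,1]-M[:,1]*Mc[:,0]).sum(),(M*Mc).sum()); print('module yaw',np.degrees(U))
a=R.from_euler('z',U).as_matrix(); print('res',np.round(P-(M@a[:2,:2].T+P.mean(0)),4)); c=np.r_[P.mean(0),0]
tip=a@[.005,0,.081]+c; print('tip',tip,proj('',tip,cw),proj('',tip,ct),proj('',tip,cs))
st();print(go([.64,-.102,.12],yaw=90))
E
```

```text
offcut 866 (array([ 0.64144424,  0.01820777, -0.14349553]), np.float64(0.1831916902738433))
offcut 184 (array([ 0.6365  ,  0.0195  , -0.053125]), np.float64(0.4338461538461539))
offcut 335 (array([ 0.6388016 ,  0.02067408, -0.09577895]), np.float64(0.19471153846153844))
offcut (array([ 0.63861441,  0.01900159, -0.14270969]), np.float64(0.2838399439236747))
bung 722 (array([ 0.64083301, -0.10595996]), np.float64(0.17954545454545456))
bung 159 (array([ 0.639875 , -0.1058125]), np.float64(0.3291139240506329))
bung 255 (array([ 0.63856055, -0.10434766]), np.float64(0.22018348623853212))
bung (array([ 0.63980049, -0.1038318 ]), np.float64(0.24390419710980174))
[[ 0.4911 -0.1522]
 [ 0.4993  0.0827]
 [ 0.6661  0.0787]
 [ 0.6624 -0.1608]] mean [ 0.57969702 -0.03789306]
module yaw 178.32650281946582
res [[-0.0001  0.0032]
 [ 0.001  -0.0018]
 [-0.0021 -0.0009]
 [ 0.0012 -0.0005]]
tip [ 0.57469916 -0.03774704  0.081     ] [262.70898848 251.39988152] [339.47291987 233.89304397] [302.74673124 233.24269327]
t 2.8 p [539.  23. 259.] yaw 89.66 z [-9.e-04  7.e-04 -1.e+00] F [ 0.4  0.  -0.1] w 85.5 gf 0.0 q [-0.12  0.11  1.59  0.    1.44 -1.68]
shift [-101.8 -124.5  138.8] rot [ 0.01 -0.01 -0.06]
(array([-101.82496043, -124.47994261,  138.8075457 ]), array([ 0.00630666, -0.0088122 , -0.05621933]))
```

Emit:
arm_command(
  plan=[
    {"x": -27, "y": -34, "z": 35, "ax": 0, "ay": 0, "az": 0, "gripper": 0},
    {"x": -55, "y": -68, "z": 70, "ax": 0, "ay": 0, "az": 0, "gripper": 0},
    {"x": -80, "y": -100, "z": 105, "ax": 0, "ay": 0, "az": 0, "gripper": 0},
    {"x": -102, "y": -126, "z": 140, "ax": 0, "ay": 0, "az": 0, "gripper": 0},
    {"x": -102, "y": -126, "z": 180, "ax": 0, "ay": 0, "az": 0, "gripper": 0},
  ],
)

```text
time: 3.42
tool_pos: [0.6424, -0.1033, 0.0791]
eef_rot: [0.002, 1.0, -0.0, 0.002]
contact_force: [-0.0, 0.6, -0.9]
gripper_width: 0.0851
gripper_force: 0.0
```

Run:
```python
from h import *
st(); go([.64,-.104,.026],yaw=90)
cm=r.camera_model('wrist'); w=grab('wrist','w2.png')[:,:,::-1]
for d in r.regions_of('bung','wrist'): print(round(d['confidence'],2),np.round(d['xy']),d['pixels'].sum(),np.round(atz('wrist',d['xy'],.04,cm),4))
```

```text
t 3.42 p [ 642.4 -103.3   79.1] yaw 89.76 z [ 3.e-03 -9.e-04 -1.e+00] F [-0.   0.6 -0.9] w 85.1 gf 0.0 q [-0.29  0.51  1.47  0.    1.16 -1.86]
shift [ 2.6 -0.7 53.1] rot [-0.01  0.03 -0.04]
0.57 [324. 275.] 2868 [ 0.6422 -0.1044  0.04  ]
```

Emit:
arm_command(
  plan=[
    {"x": 1, "y": -1, "z": 40, "ax": 0, "ay": 0, "az": 0, "gripper": 0},
    {"x": 1, "y": -1, "z": 53, "ax": 0, "ay": 0, "az": 0, "gripper": 0},
    {"x": 1, "y": -1, "z": 53, "ax": 0, "ay": 0, "az": 0, "gripper": 1},
    {"x": 1, "y": -1, "z": 53, "ax": 0, "ay": 0, "az": 0, "gripper": 1},
    {"x": 1, "y": -1, "z": 53, "ax": 0, "ay": 0, "az": 0, "gripper": 1},
  ],
)

```text
time: 4.15
tool_pos: [0.6409, -0.1041, 0.0283]
eef_rot: [0.002, 1.0, -0.0, 0.002]
contact_force: [0.8, -1.3, 0.0]
gripper_width: 0.0322
gripper_force: 0.0
```

Run:
```python
from h import *
st(); go([.50,-.267,.20],yaw=90)
ct=r.camera_model('top'); print(proj('',[[.49,-.267,.004],[.49,-.267,.09]],ct))
```

```text
t 4.15 p [ 640.9 -104.1   28.3] yaw 89.8 z [ 0.0032 -0.001  -1.    ] F [ 0.8 -1.3  0. ] w 32.2 gf 0.0 q [-0.29  0.58  1.49 -0.    1.07 -1.86]
shift [ 139.8 -163.6 -172. ] rot [-0.01  0.03 -0.03]
[[451.45521671 283.2849862 ]
 [464.0530752  277.09767237]]
```

Emit:
arm_command(
  plan=[
    {"x": 0, "y": 0, "z": 0, "ax": 0, "ay": 0, "az": 0, "gripper": 1},
    {"x": 0, "y": 0, "z": -50, "ax": 0, "ay": 0, "az": 0, "gripper": 1},
    {"x": 0, "y": 0, "z": -100, "ax": 0, "ay": 0, "az": 0, "gripper": 1},
    {"x": 35, "y": -40, "z": -130, "ax": 0, "ay": 0, "az": 0, "gripper": 1},
    {"x": 70, "y": -80, "z": -130, "ax": 0, "ay": 0, "az": 0, "gripper": 1},
  ],
)

```text
time: 4.78
tool_pos: [0.5713, -0.1853, 0.1608]
eef_rot: [0.001, 1.0, -0.002, 0.004]
contact_force: [0.4, -1.0, -0.4]
gripper_width: 0.0283
gripper_force: 59.4
```

Run:
```python
from h import *
st(); go([.49,-.274,.12],yaw=90)
```

```text
t 4.78 p [ 571.3 -185.3  160.8] yaw 89.89 z [ 0.0078 -0.0042 -1.    ] F [ 0.4 -1.  -0.4] w 28.3 gf 59.4 q [-0.46  0.32  1.55 -0.    1.26 -2.03]
shift [ 81.4 -88.7  40.6] rot [-0.04  0.07 -0.02]
```

Gripped. On to the bin for release.

Emit:
arm_command(
  plan=[
    {"x": 40, "y": -44, "z": 5, "ax": 0, "ay": 0, "az": 0, "gripper": 1},
    {"x": 80, "y": -88, "z": 15, "ax": 0, "ay": 0, "az": 0, "gripper": 1},
    {"x": 81, "y": -89, "z": 50, "ax": 0, "ay": 0, "az": 0, "gripper": 1},
    {"x": 81, "y": -89, "z": 50, "ax": 0, "ay": 0, "az": 0, "gripper": 0},
    {"x": 81, "y": -89, "z": 50, "ax": 0, "ay": 0, "az": 0, "gripper": 0},
  ],
)

```text
time: 5.4
tool_pos: [0.4887, -0.2722, 0.1072]
eef_rot: [0.002, 1.0, -0.0, 0.0]
contact_force: [0.9, -0.5, 0.3]
gripper_width: 0.0643
gripper_force: 0.0
```

Emit:
arm_command(
  plan=[
    {"x": 0, "y": 0, "z": 0, "ax": 0, "ay": 0, "az": 0, "gripper": 0},
    {"x": 0, "y": 0, "z": -40, "ax": 0, "ay": 0, "az": 0, "gripper": 0},
    {"x": -25, "y": 50, "z": -50, "ax": 0, "ay": 0, "az": 0, "gripper": 0},
    {"x": -55, "y": 100, "z": -50, "ax": 0, "ay": 0, "az": 0, "gripper": 0},
    {"x": -85, "y": 150, "z": -50, "ax": 0, "ay": 0, "az": 0, "gripper": 0},
  ],
)

```text
time: 6.02
tool_pos: [0.5755, -0.1209, 0.1584]
eef_rot: [0.002, 1.0, -0.001, 0.002]
contact_force: [0.9, 0.1, -0.7]
gripper_width: 0.0853
gripper_force: 0.0
```

Run:
```python
from h import *
st(); go([.639,.019,.08],yaw=80)
grab('top','t2.png')
ct=r.camera_model('top')
for d in r.regions_of('bung','top'): print(round(d['confidence'],2),np.round(d['xy']),d['pixels'].sum(),np.round(atz('top',d['xy'],.02),4))
```

```text
t 6.03 p [ 575.5 -120.9  158.4] yaw 89.82 z [ 0.0035 -0.0014 -1.    ] F [ 0.9  0.1 -0.7] w 85.3 gf 0.0 q [-0.35  0.3   1.58 -0.    1.25 -1.92]
shift [-62.8 140.2  78.4] rot [-0.01  0.03  1.64]
```

Emit:
arm_command(
  plan=[
    {"x": -21, "y": 47, "z": 0, "ax": 0, "ay": 0, "az": 0.5, "gripper": 0},
    {"x": -42, "y": 94, "z": 10, "ax": 0, "ay": 0, "az": 1, "gripper": 0},
    {"x": -63, "y": 140, "z": 25, "ax": 0, "ay": 0, "az": 1.6, "gripper": 0},
    {"x": -63, "y": 140, "z": 60, "ax": 0, "ay": 0, "az": 1.6, "gripper": 0},
    {"x": -63, "y": 140, "z": 75, "ax": 0, "ay": 0, "az": 1.6, "gripper": 0},
  ],
)

```text
time: 6.75
tool_pos: [0.6359, 0.018, 0.0797]
eef_rot: [0.085, 0.996, -0.0, -0.001]
contact_force: [-0.6, 0.9, -1.0]
gripper_width: 0.0855
gripper_force: 0.0
```

Run:
```python
from h import *
st(); t=grab('top','t3.png'); cm=r.camera_model('wrist'); w=grab('wrist','w3.png')
cv2.imwrite('pics/c2.png',np.hstack([cv2.resize(t[220:340,400:520,::-1],(360,360)),cv2.resize(w[180:420,180:460,::-1],(420,360))]))
for d in r.regions_of('offcut','wrist'): print(round(d['confidence'],2),np.round(d['xy']),d['pixels'].sum(),np.round(atz('wrist',d['xy'],.04,cm),4))
m=win(hue(w[:,:,::-1].copy(),60,15),200,450,180,420)
print(fit([(cm,m)],lambda v:boxpts(.04,.026,.024,.02,*v),(.639,.019,-.15)))
```

```text
t 6.75 p [635.9  18.   79.7] yaw 80.29 z [-2.9e-03 -2.0e-04 -1.0e+00] F [-0.6  0.9 -1. ] w 85.5 gf 0.0 q [-0.11  0.49  1.5  -0.    1.16 -1.51]
(array([ 0.64092044,  0.01812869, -0.29417713]), np.float64(0.12970711297071125))
```

View pics/c2.png

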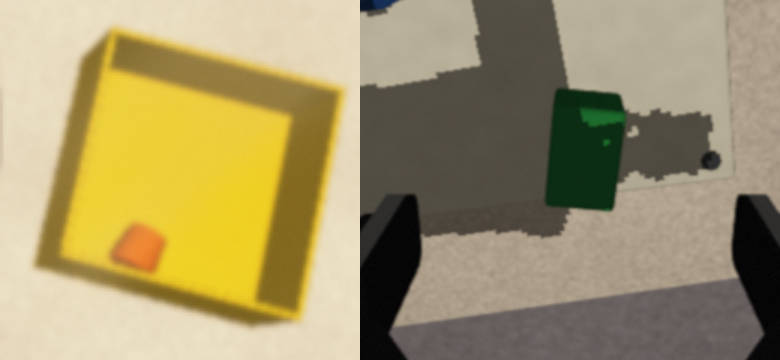

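The crop shows the bung lying in the bin, and the offcut centred between the fingers, turned a few degrees further. I'll grasp it now.

Emit:
arm_command(
  plan=[
    {"x": -4, "y": 0, "z": 35, "ax": 0, "ay": 0, "az": 1, "gripper": 0},
    {"x": -4, "y": 0, "z": 54, "ax": 0, "ay": 0, "az": 1, "gripper": 0},
    {"x": -4, "y": 0, "z": 54, "ax": 0, "ay": 0, "az": 1, "gripper": 1},
    {"x": -4, "y": 0, "z": 54, "ax": 0, "ay": 0, "az": 1, "gripper": 1},
    {"x": -4, "y": 0, "z": 54, "ax": 0, "ay": 0, "az": 1, "gripper": 1},
  ],
)

```text
time: 7.52
tool_pos: [0.6422, 0.0164, 0.0289]
eef_rot: [0.137, 0.991, 0.0, 0.001]
contact_force: [0.2, -0.2, -0.7]
gripper_width: 0.0321
gripper_force: 0.0
```

Emit:
arm_command(
  plan=[
    {"x": 0, "y": 0, "z": 0, "ax": 0, "ay": 0, "az": 0, "gripper": 1},
    {"x": 0, "y": 0, "z": 0, "ax": 0, "ay": 0, "az": 0, "gripper": 1},
    {"x": 0, "y": 0, "z": -40, "ax": 0, "ay": 0, "az": 0, "gripper": 1},
    {"x": 0, "y": 0, "z": -90, "ax": 0, "ay": 0, "az": 0, "gripper": 1},
    {"x": 0, "y": 0, "z": -130, "ax": 0, "ay": 0, "az": 0, "gripper": 1},
  ],
)

```text
time: 8.15
tool_pos: [0.641, 0.0166, 0.159]
eef_rot: [0.137, 0.991, -0.0, 0.0]
contact_force: [1.5, 0.1, 0.5]
gripper_width: 0.0247
gripper_force: 59.7
```

Run:
```python
from h import *
st(); go([.495,-.27,.155],yaw=75)
```

```text
t 8.15 p [641.   16.6 159. ] yaw 74.19 z [ 6.e-04 -1.e-04 -1.e+00] F [1.5 0.1 0.5] w 24.7 gf 59.7 q [-0.11  0.41  1.44 -0.    1.3  -1.4 ]
shift [  62.4 -315.5    3.9] rot [ 0.    0.01 -0.13]
```

Emit:
arm_command(
  plan=[
    {"x": 12, "y": -61, "z": 0, "ax": 0, "ay": 0, "az": 0, "gripper": 1},
    {"x": 24, "y": -122, "z": 0, "ax": 0, "ay": 0, "az": 0, "gripper": 1},
    {"x": 36, "y": -183, "z": 0, "ax": 0, "ay": 0, "az": 0, "gripper": 1},
    {"x": 48, "y": -244, "z": 0, "ax": 0, "ay": 0, "az": 0, "gripper": 1},
    {"x": 60, "y": -303, "z": 5, "ax": 0, "ay": 0, "az": 0, "gripper": 1},
  ],
)

```text
time: 8.78
tool_pos: [0.4996, -0.2602, 0.1526]
eef_rot: [0.137, 0.991, -0.0, 0.0]
contact_force: [-0.2, 0.1, 0.5]
gripper_width: 0.0241
gripper_force: 59.7
```

Emit:
arm_command(
  plan=[
    {"x": 2, "y": -10, "z": 25, "ax": 0, "ay": 0, "az": 0, "gripper": 1},
    {"x": 2, "y": -10, "z": 45, "ax": 0, "ay": 0, "az": 0, "gripper": 1},
    {"x": 2, "y": -10, "z": 45, "ax": 0, "ay": 0, "az": 0, "gripper": 0},
    {"x": 2, "y": -10, "z": 45, "ax": 0, "ay": 0, "az": 0, "gripper": 0},
    {"x": 2, "y": -10, "z": 45, "ax": 0, "ay": 0, "az": 0, "gripper": 0},
  ],
)

```text
time: 9.4
tool_pos: [0.4969, -0.2679, 0.1085]
eef_rot: [0.137, 0.991, -0.001, 0.001]
contact_force: [-0.0, 0.3, -0.4]
gripper_width: 0.0774
gripper_force: 0.0
```

Emit:
arm_command(
  plan=[
    {"x": 0, "y": 0, "z": -50, "ax": 0, "ay": 0, "az": 0, "gripper": 0},
    {"x": 0, "y": 0, "z": -100, "ax": 0, "ay": 0, "az": 0, "gripper": 0},
    {"x": 0, "y": 50, "z": -130, "ax": 0, "ay": 0, "az": 0, "gripper": 0},
    {"x": 0, "y": 110, "z": -130, "ax": 0, "ay": 0, "az": 0, "gripper": 0},
    {"x": 0, "y": 170, "z": -130, "ax": 0, "ay": 0, "az": 0, "gripper": 0},
  ],
)

```text
time: 10.02
tool_pos: [0.5435, -0.1027, 0.2395]
eef_rot: [0.138, 0.99, -0.0, 0.002]
contact_force: [1.4, 0.3, -0.4]
gripper_width: 0.0857
gripper_force: 0.0
```

Run:
```python
from h import *
import pickle
st(); t=grab('top','t4.png')[:,:,::-1].copy(); cm=r.camera_model('wrist'); w=grab('wrist','w4.png')
pickle.dump(cm,open('w4.pkl','wb'))
for h in (60,8):
    m=win(hue(t,h,12,150),405,520,225,335); ys,xs=np.nonzero(m); print(h,m.sum(),xs.mean(),ys.mean(),atz('top',(xs.mean(),ys.mean()),.015))
st(); go([.46,.24,.24],yaw=90)
```

```text
t 10.03 p [ 543.5 -102.7  239.5] yaw 74.16 z [ 0.004  -0.0013 -1.    ] F [ 1.4  0.3 -0.4] w 85.7 gf 0.0 q [-0.34  0.15  1.59  0.    1.4  -1.64]
60 0 nan nan [nan nan nan]
8 0 nan nan [nan nan nan]
t 10.12 p [543.7 -98.5 238.7] yaw 74.63 z [ 0.0026  0.0018 -1.    ] F [-0.7 -0.3  0.4] w 85.2 gf 0.0 q [-0.34  0.15  1.59  0.    1.4  -1.64]
shift [170.4 304.2  -0.9] rot [ 0.02  0.02 -2.56]<stdin>:6: RuntimeWarning: Mean of empty slice.
  ret = ret.dtype.type(ret / rcount)
```

Emit:
arm_command(
  plan=[
    {"x": 27, "y": 52, "z": 0, "ax": 0, "ay": 0, "az": -0.4, "gripper": 0},
    {"x": 54, "y": 104, "z": 0, "ax": 0, "ay": 0, "az": -0.8, "gripper": 0},
    {"x": 81, "y": 156, "z": 0, "ax": 0, "ay": 0, "az": -1.2, "gripper": 0},
    {"x": 108, "y": 208, "z": 0, "ax": 0, "ay": 0, "az": -1.6, "gripper": 0},
    {"x": 135, "y": 260, "z": 0, "ax": 0, "ay": 0, "az": -2, "gripper": 0},
  ],
)

```text
time: 10.75
tool_pos: [0.4833, 0.1841, 0.2383]
eef_rot: [0.033, 0.999, 0.0, 0.001]
contact_force: [0.7, 0.6, 0.0]
gripper_width: 0.0853
gripper_force: 0.0
```

Emit:
arm_command(
  plan=[
    {"x": 10, "y": 50, "z": 0, "ax": 0, "ay": 0, "az": -0.5, "gripper": 0},
    {"x": 15, "y": 85, "z": 0, "ax": 0, "ay": 0, "az": -0.5, "gripper": 0},
    {"x": 15, "y": 85, "z": 0, "ax": 0, "ay": 0, "az": -0.5, "gripper": 0},
    {"x": 15, "y": 85, "z": 0, "ax": 0, "ay": 0, "az": -0.5, "gripper": 0},
    {"x": 15, "y": 85, "z": 0, "ax": 0, "ay": 0, "az": -0.5, "gripper": 0},
  ],
)

```text
time: 11.38
tool_pos: [0.4744, 0.2674, 0.2375]
eef_rot: [0.008, 1.0, -0.0, 0.0]
contact_force: [0.4, 0.5, 0.3]
gripper_width: 0.0852
gripper_force: 0.0
```

Run:
```python
from h import *
import pickle
st(); cm=r.camera_model('wrist'); w=grab('wrist','w5.png'); pickle.dump(cm,open('w5.pkl','wb'))
t=grab('top','t5.png')[:,:,::-1].copy()
for h in (60,8):
    m=win(hue(t,h,10,150),405,520,225,335); ys,xs=np.nonzero(m); print(h,m.sum(),atz('top',(xs.mean(),ys.mean()),.015) if m.any() else '')
for d in r.regions_of('coupler','wrist'): print(round(d['confidence'],2),np.round(d['xy']),d['pixels'].sum(),np.round(atz('wrist',d['xy'],.08,cm),4))
cv2.imwrite('pics/c3.png',np.hstack([cv2.resize(t[220:340,400:520],(240,240)),w[100:340,130:510,::-1]]))
```

```text
t 11.38 p [474.4 267.4 237.5] yaw 89.09 z [ 3.e-04 -3.e-04 -1.e+00] F [0.4 0.5 0.3] w 85.2 gf 0.0 q [ 0.35  0.14  1.61 -0.    1.39 -1.2 ]
60 0 
8 190 [ 0.45012912 -0.2503039   0.015     ]
0.95 [417. 102.] 5809 [0.3805 0.3401 0.08  ]
0.89 [351. 338.] 2163 [0.5899 0.2902 0.08  ]
0.67 [367. 239.] 1872 [0.4907 0.304  0.08  ]
```

View pics/c3.png

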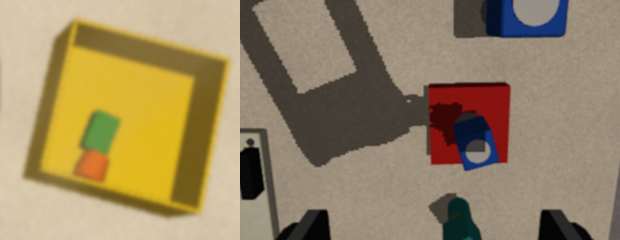

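The left crop shows both waste pieces in the bin: the offcut upright at the left and the bung below it. On the right, the small blue coupler in the red stand sits near wrist pixel (367,242), turned somewhat.

Run:
```python
from h import *
import pickle
w=cv2.imread('pics/w5.png'); cw=pickle.load(open('w5.pkl','rb')); s=cv2.imread('pics/scene1.png'); t=cv2.imread('pics/top1.png')
def capfill(m): 
    c,_=cv2.findContours(m.astype(np.uint8),cv2.RETR_EXTERNAL,cv2.CHAIN_APPROX_NONE); o=np.zeros(m.shape,np.uint8); cv2.fillPoly(o,[cv2.convexHull(max(c,key=cv2.contourArea))],1); return o>0
ms=[(cw,capfill(win(hue(w,115,12,100,25),325,400,205,285))),(r.camera_model('top'),capfill(win(hue(t,115,12,100,25),140,185,255,300))),(r.camera_model('scene'),capfill(win(hue(s,115,12,100,25),465,500,210,250)))]
f=lambda v:boxpts(.03,.03,.05,.055,*v)
for a0 in (.2,-.2,.5):
    for m in ms+[ms]: 
        v,e=fit(m if isinstance(m,list) else [m],f,(.49,.3,a0)); print(np.round(v[:2],4),round(np.degrees(v[2])%90,1),round(e,3))
```

```text
[0.493  0.3016] 17.1 0.105
[0.4916 0.301 ] 12.3 0.233
[0.4916 0.3034] 11.3 0.065
[0.4923 0.3017] 14.3 0.161
[0.493  0.3009] 14.3 0.103
[0.4911 0.3014] 79.3 0.202
[0.4884 0.3048] 59.0 0.1
[0.4924 0.3012] 10.9 0.163
[0.4921 0.3007] 17.0 0.104
[0.492  0.3013] 28.5 0.23
[0.4909 0.3043] 24.2 0.118
[0.4924 0.3019] 21.2 0.163
```

Run:
```python
from h import *
go([.492,.302,.061],yaw=105)
```

```text
shift [-17.1  34.7 176.4] rot [-0.    0.   -2.65]
```

Emit:
arm_command(
  plan=[
    {"x": -10, "y": 20, "z": 20, "ax": 0, "ay": 0, "az": -1.3, "gripper": 0},
    {"x": -17, "y": 35, "z": 50, "ax": 0, "ay": 0, "az": -2.6, "gripper": 0},
    {"x": -17, "y": 35, "z": 75, "ax": 0, "ay": 0, "az": -2.6, "gripper": 0},
    {"x": -17, "y": 35, "z": 90, "ax": 0, "ay": 0, "az": -2.6, "gripper": 0},
    {"x": -17, "y": 35, "z": 95, "ax": 0, "ay": 0, "az": -2.6, "gripper": 0},
  ],
)

```text
time: 12.15
tool_pos: [0.4911, 0.3027, 0.1413]
eef_rot: [-0.128, 0.992, -0.0, -0.001]
contact_force: [0.9, 0.5, 0.1]
gripper_width: 0.085
gripper_force: 0.0
```

Run:
```python
from h import *
st(); cm=r.camera_model('wrist'); w=grab('wrist','w6.png')[:,:,::-1].copy()
m=win(hue(w,115,12,100,25),240,420,170,400)
c,_=cv2.findContours(m.astype(np.uint8),0,1); o=np.zeros(m.shape,np.uint8); cv2.fillPoly(o,[cv2.convexHull(max(c,key=cv2.contourArea))],1)
for a in(.1,.25,.4):
    v,e=fit([(cm,o>0)],lambda v:boxpts(.03,.03,.05,.055,*v),(.492,.302,a)); print(v,e,np.degrees(v[2]))
go([v[0],v[1],.061],yaw=90+np.degrees(v[2]))
```

```text
t 12.15 p [491.1 302.7 141.3] yaw 104.74 z [-1.5e-03 -7.0e-04 -1.0e+00] F [0.9 0.5 0.1] w 85.0 gf 0.0 q [ 0.4   0.3   1.62 -0.    1.22 -1.43]
[0.49228898 0.30063642 0.25474842] 0.10228611831251477 14.596009425561984
[0.49339064 0.3015448  0.34322897] 0.10691676436107855 19.66557120669769
[0.49242871 0.30034573 0.26850435] 0.1010148690110928 15.384165806020535
shift [-0.6 -2.7 80.5] rot [-0.   -0.01 -0.11]
```

Emit:
arm_command(
  plan=[
    {"x": -1, "y": -1, "z": 40, "ax": 0, "ay": 0, "az": 0, "gripper": 0},
    {"x": -1, "y": -1, "z": 80, "ax": 0, "ay": 0, "az": 0, "gripper": 0},
    {"x": -1, "y": -1, "z": 80, "ax": 0, "ay": 0, "az": 0, "gripper": 1},
    {"x": -1, "y": -1, "z": 80, "ax": 0, "ay": 0, "az": 0, "gripper": 1},
    {"x": -1, "y": -1, "z": 80, "ax": 0, "ay": 0, "az": 0, "gripper": 1},
  ],
)

```text
time: 12.82
tool_pos: [0.4948, 0.3035, 0.065]
eef_rot: [-0.129, 0.992, 0.001, 0.002]
contact_force: [-0.4, -1.2, 0.3]
gripper_width: 0.032
gripper_force: 0.0
```

Emit:
arm_command(
  plan=[
    {"x": 0, "y": 0, "z": 0, "ax": 0, "ay": 0, "az": 0, "gripper": 1},
    {"x": 0, "y": 0, "z": 0, "ax": 0, "ay": 0, "az": 0, "gripper": 1},
    {"x": 0, "y": 0, "z": -30, "ax": 0, "ay": 0, "az": 0, "gripper": 1},
    {"x": 0, "y": 0, "z": -80, "ax": 0, "ay": 0, "az": 0, "gripper": 1},
    {"x": 0, "y": 0, "z": -130, "ax": 0, "ay": 0, "az": 0, "gripper": 1},
  ],
)

```text
time: 13.45
tool_pos: [0.4919, 0.3024, 0.193]
eef_rot: [-0.129, 0.992, -0.0, -0.001]
contact_force: [0.1, 0.8, -2.6]
gripper_width: 0.0295
gripper_force: 60.7
```

Run:
```python
from h import *
import pickle
st(); s=grab('scene','s2.png')[:,:,::-1].copy()
w=cv2.imread('pics/w4.png'); pts=cv2.imread('pics/w4.png')
cv2.imwrite('pics/c4.png',np.hstack([cv2.resize(s[120:320,400:560],(320,400)),cv2.resize(w[100:350,150:450],(480,400))]))
```

```text
t 13.45 p [491.9 302.4 193. ] yaw 104.78 z [-1.6e-03 -6.0e-04 -1.0e+00] F [ 0.1  0.8 -2.6] w 29.5 gf 60.7 q [ 0.4   0.25  1.58  0.    1.32 -1.43]
```

View pics/c4.png

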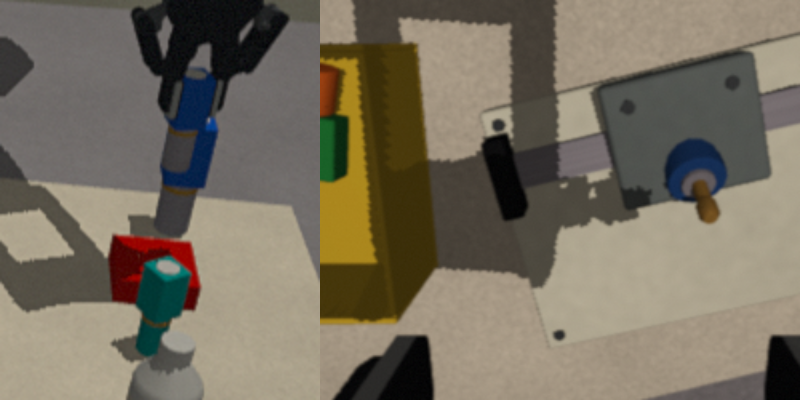

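The left crop shows the coupler lifted clear in the gripper. The right crop (w4) has the brass tip at about (709,213). I'll refine the tip pose with several views and check it by overlay.

Run:
```python
from h import *
import pickle
w1=pickle.load(open('w1.pkl','rb')); w4=pickle.load(open('w4.pkl','rb')); ct=r.camera_model('top'); cs=r.camera_model('scene')
I={n:cv2.imread(f'pics/{n}.png') for n in('w1','w4','top1','scene1')}
C=dict(w1=w1,w4=w4,top1=ct,scene1=cs)
def mod(x,y,a,p): return R.from_euler('z',a).apply(p)+[x,y,0]
cor=np.array([[85,120,20],[85,-120,20],[-85,-120,20],[-85,120,20]])/1000.
# hand pixel corners
K=dict(w1=[[157,156],[384,163],[374,307],[171,305]])
g=dict(top1=[[400,282.5],[279,282.5],[282,199],[398,202]],scene1=None)
# refine corners: plate vs background boundary by subpixel corner search
for n,k in (('w1',K['w1']),('top1',g['top1'])):
    gr=cv2.cvtColor(I[n],cv2.COLOR_BGR2GRAY); k2=cv2.cornerSubPix(gr,np.array(k,np.float32).reshape(-1,1,2),(4,4),(-1,-1),(3,40,.01))[:,0]
    P=np.array([atz('',c,.02,C[n])[:2] for c in k2]); m=P.mean(0); d=P-m; M=cor[:,:2]
    U=np.arctan2((M[:,0]*d[:,1]-M[:,1]*d[:,0]).sum(),(M*d).sum()); print(n,k2.round(1).tolist(),m.round(4),round(np.degrees(U),2),'res',np.abs(d-M@R.from_euler('z',U).as_matrix()[:2,:2].T).max().round(4))
x,y,a=.5797,-.0379,np.radians(178.33)
th=np.linspace(0,2*np.pi,24)
ax=np.array([-.5,0,.866]); e1=np.array([.866,0,.5]); e2=np.array([0,1,0])
ring=lambda c,q:np.array(c)+q*(np.outer(np.cos(th),e1)+np.outer(np.sin(th),e2))
out=[]
for n,c in C.items():
    u=proj('',mod(x,y,a,np.array([[.005,0,.081]])),c)[0]; s=8 if n in('w1','w4') else 12
    b=int(144/s)*1; hw=200//s; x0,y0=int(u[0])-hw,int(u[1])-hw
    z=cv2.resize(I[n][y0:y0+2*hw,x0:x0+2*hw],None,fx=s,fy=s,interpolation=cv2.INTER_LINEAR)
    for pts,col in((ring([.005,0,.081],.004),(255,0,255)),(ring([.02,0,.055],.018),(0,255,0))):
        q=((proj('',mod(x,y,a,pts),c)-[x0,y0]+.5)*s).astype(np.int32); cv2.polylines(z,[q],True,col,1)
    out.append(cv2.resize(z,(300,300)))
cv2.imwrite('pics/c5.png',np.vstack([np.hstack(out[:2]),np.hstack(out[2:])]))
```

```text
w1 [[156.10000610351562, 155.89999389648438], [383.20001220703125, 163.60000610351562], [374.0, 307.0], [171.0, 305.0]] [ 0.5798 -0.0383] 178.37 res 0.0027
top1 [[400.0, 282.5], [279.0, 282.5], [282.0, 199.0], [398.0, 202.0]] [ 0.5752 -0.0405] 179.15 res 0.0023
```

View pics/c5.png

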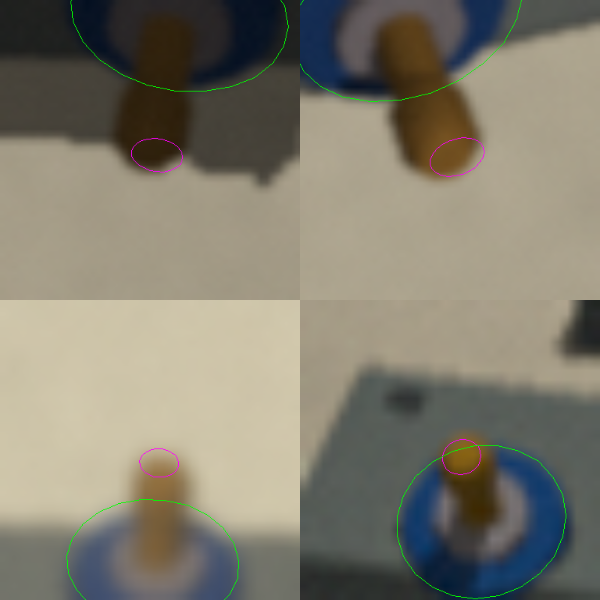

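The overlays agree with the predicted tip to about 1 mm in all four views (the head sits slightly toward -y and -x). I take the tip at (0.5742,-0.0383,0.081) and go to a stand-off along the axis.

```bash
cat >> h.py <<'E'
tip=np.array([.5742,-.0383,.081]); A=-R.from_euler('z',178.4,degrees=True).apply([.5,0,-.8660254])
def ins():
    z=-A; y=np.array([0,1,0]); y=y-z*(y@z); y/=np.linalg.norm(y); return R.from_matrix(np.c_[np.cross(y,z),y,z])
E
python3 - <<'E'
from h import *
print(A,st()); go(tip+.100*A,Rt=ins())
E
```

```text
t 13.5 p [496.4 304.4 202. ] yaw 104.8 z [ 0.0118  0.0051 -0.9999] F [3.3 1.3 2.8] w 29.3 gf 61.1 q [ 0.4   0.24  1.57  0.    1.33 -1.43]
[ 0.49980506 -0.01396082  0.8660254 ] None
shift [ -35.2 -365.4   34.1] rot [-0.74  5.07  2.46]
```

Emit:
arm_command(
  plan=[
    {"x": -5, "y": -50, "z": -25, "ax": 0, "ay": 0, "az": 0.4, "gripper": 1},
    {"x": -12, "y": -105, "z": -40, "ax": -0.2, "ay": 1.2, "az": 0.7, "gripper": 1},
    {"x": -20, "y": -160, "z": -40, "ax": -0.4, "ay": 2.4, "az": 1.2, "gripper": 1},
    {"x": -28, "y": -215, "z": -40, "ax": -0.5, "ay": 3.6, "az": 1.8, "gripper": 1},
    {"x": -35, "y": -270, "z": -40, "ax": -0.7, "ay": 5, "az": 2.5, "gripper": 1},
  ],
)

```text
time: 14.12
tool_pos: [0.5964, 0.0493, 0.2331]
eef_rot: [0.006, 0.965, 0.003, -0.261]
contact_force: [1.6, 0.5, -1.5]
gripper_width: 0.0295
gripper_force: 61.0
```

Run:
```python
from h import *
st(); go(tip+.100*A,Rt=ins())
```

```text
t 14.12 p [596.4  49.3 233.1] yaw 89.28 z [-0.5041  0.0085 -0.8636] F [ 1.6  0.5 -1.5] w 29.5 gf 61.0 q [-0.05  0.62  1.05 -0.02  1.99 -1.61]
shift [-57.8 -88.8  41.8] rot [-0.05 -0.05 -0.09]
```

Emit:
arm_command(
  plan=[
    {"x": -25, "y": -40, "z": 5, "ax": 0, "ay": 0, "az": 0, "gripper": 1},
    {"x": -57, "y": -80, "z": 15, "ax": 0, "ay": 0, "az": 0, "gripper": 1},
    {"x": -58, "y": -88, "z": 30, "ax": 0, "ay": 0, "az": 0, "gripper": 1},
    {"x": -58, "y": -88, "z": 41, "ax": 0, "ay": 0, "az": 0, "gripper": 1},
    {"x": -58, "y": -88, "z": 41, "ax": 0, "ay": 0, "az": 0, "gripper": 1},
  ],
)

```text
time: 14.75
tool_pos: [0.6229, -0.0361, 0.1672]
eef_rot: [0.004, 0.965, 0.003, -0.261]
contact_force: [0.2, 0.8, -2.0]
gripper_width: 0.0293
gripper_force: 61.0
```

Run:
```python
from h import *
st(); go(tip+.100*A,Rt=ins())
P=[];Z=[]
for i in range(2):
    for n in ('scene','top'): 
        (grab(n,f'{n}3.png')); s=r.observe(); P.append(s['tool_pos']); Z.append(R.from_quat(s['eef_rot']).as_matrix()[:,2])
p=np.mean(P,0); z=np.mean(Z,0); print(np.round(P,4),p,z)
go(tip+.100*A,Rt=ins(),p0=p)
out=[]
th=np.linspace(0,2*np.pi,24); e2=np.array([0,1,0]); e1=np.cross(e2,z)
ring=lambda c,q:np.array(c)+q*(np.outer(np.cos(th),e1)+np.outer(np.sin(th),e2))
for n in('scene','top'):
    c=r.camera_model(n); I=cv2.imread(f'pics/{n}3.png'); u=proj('',tip+.05*A,c); s=8; x0,y0=int(u[0])-25,int(u[1])-35
    v=cv2.resize(I[y0:y0+70,x0:x0+50],None,fx=s,fy=s,interpolation=cv2.INTER_CUBIC)
    for pts,col in((ring(tip,.004),(255,0,255)),(ring(p+.051*z,.013),(0,255,0)),(ring(p+.006*z,.013),(0,255,255))):
        cv2.polylines(v,[((proj('',pts,c)-[x0,y0]+.5)*s).astype(np.int32)],True,col,1)
    out.append(v)
cv2.imwrite('pics/c6.png',np.hstack(out))
```

```text
t 14.75 p [622.9 -36.1 167.2] yaw 89.47 z [-0.5044  0.0077 -0.8634] F [ 0.2  0.8 -2. ] w 29.3 gf 61.0 q [-0.16  0.73  1.02 -0.08  1.92 -1.73]
shift [-1.  -3.5 -1. ] rot [-0.06 -0.05 -0.06]
[[ 0.6236 -0.0361  0.1682]
 [ 0.6242 -0.0362  0.1688]
 [ 0.6245 -0.0364  0.1691]
 [ 0.6246 -0.0366  0.1691]] [ 0.62422307 -0.03630779  0.16877754] [-0.50135354  0.00666993 -0.86521627]
shift [-0.6 -3.4  1. ] rot [-0.07 -0.01 -0.06]
```

View pics/c6.png

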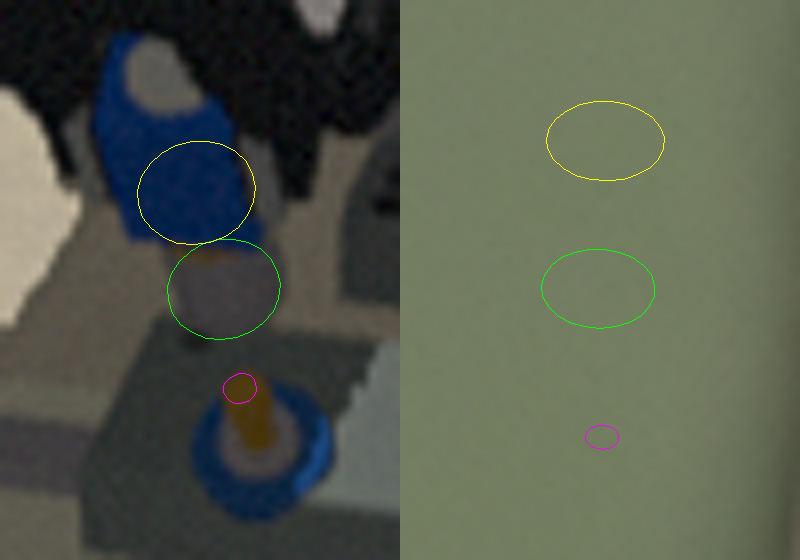

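The scene crop shows the coupler mouth ring matching the sleeve at about (225,290). The brass tip is at about (246,384), roughly 1 mm to +y of the prediction. The top camera is blocked by the arm, so I check the other direction with the wrist camera.

Run:
```python
from h import *
c=r.camera_model('wrist'); s=r.observe(); I=grab('wrist','w7.png')[:,:,::-1].copy()
M=R.from_quat(s['eef_rot']).as_matrix(); p=s['tool_pos']; st()
th=np.linspace(0,2*np.pi,24)
ring=lambda o,q:np.array(o)+q*(np.outer(np.cos(th),M[:,0])+np.outer(np.sin(th),M[:,1]))
u=proj('',tip,c); x0,y0=int(u[0])-80,int(u[1])-75
v=cv2.resize(I[y0:y0+120,x0:x0+160],None,fx=5,fy=5,interpolation=cv2.INTER_CUBIC)
for pts,col in((ring(tip,.004),(255,0,255)),(ring(p+.051*M[:,2],.013),(0,255,0)),(ring(tip-.03*A,.018),(0,255,255))):
    print((proj('',pts,c).mean(0)-[x0,y0])*5); cv2.polylines(v,[((proj('',pts,c)-[x0,y0]+.5)*5).astype(np.int32)],True,col,1)
cv2.imwrite('pics/c7.png',v)
print('px per mm tool x',proj('',tip+.001*M[:,0],c)-u,'y',proj('',tip+.001*M[:,1],c)-u)
```

```text
t 15.0 p [624.6 -36.8 168.9] yaw 89.46 z [-0.5007  0.0066 -0.8656] F [ 0.2  0.5 -2.6] w 29.0 gf 61.0 q [-0.16  0.73  1.02 -0.08  1.92 -1.73]
[404.52738642 375.63909662]
[422.79281986 499.56384043]
[407.00847347 313.98323129]
px per mm tool x [-0.00267433 -1.33965355] y [ 1.40381365e+00 -1.29149337e-04]
```

View pics/c7.png

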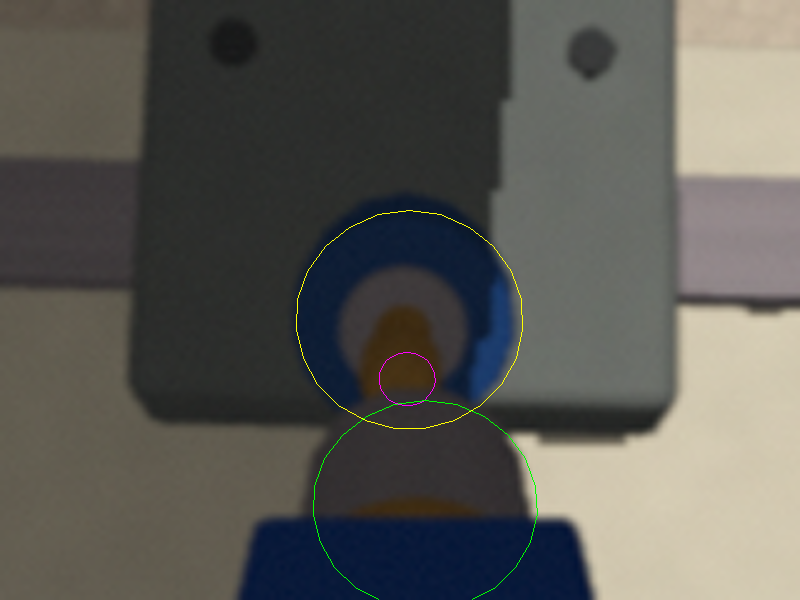

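The wrist crop shows the brass head at (402,375) against a predicted 404. The sleeve mouth is centred near x 416 against a predicted 423, and its upper rim is at 388 against 401. All offsets are 1–2 mm, within the 4 mm bore play.

Run:
```python
from h import *
for i in range(1):
    s=r.observe(); M=R.from_quat(s['eef_rot']); print('tip in tool',M.inv().apply(tip-s['tool_pos'])*1000)
go(tip+.1*A,Rt=ins())
```

```text
tip in tool [ -0.36955077  -2.20245824 101.31270721]
shift [-0.3 -2.9  1.3] rot [-0.07 -0.01 -0.07]
```

Emit:
arm_command(
  plan=[
    {"x": -1, "y": -1.5, "z": 12, "ax": 0, "ay": 0, "az": 0, "gripper": 1},
    {"x": -1, "y": -1.5, "z": 24, "ax": 0, "ay": 0, "az": 0, "gripper": 1},
    {"x": -1, "y": -1.5, "z": 36, "ax": 0, "ay": 0, "az": 0, "gripper": 1},
    {"x": -1, "y": -1.5, "z": 43, "ax": 0, "ay": 0, "az": 0, "gripper": 1},
    {"x": -1, "y": -1.5, "z": 46, "ax": 0, "ay": 0, "az": 0, "gripper": 1},
  ],
)

```text
time: 15.62
tool_pos: [0.6011, -0.0388, 0.1265]
eef_rot: [0.005, 0.965, 0.003, -0.261]
contact_force: [-0.7, -0.3, -2.3]
gripper_width: 0.0298
gripper_force: 61.0
```

Emit:
arm_command(
  plan=[
    {"x": 0, "y": 0, "z": 2, "ax": 0, "ay": 0, "az": 0, "gripper": 1},
    {"x": 0, "y": 0, "z": 4, "ax": 0, "ay": 0, "az": 0, "gripper": 1},
    {"x": 0, "y": 0, "z": 6, "ax": 0, "ay": 0, "az": 0, "gripper": 1},
    {"x": 0, "y": 0, "z": 8, "ax": 0, "ay": 0, "az": 0, "gripper": 1},
    {"x": 0, "y": 0, "z": 10, "ax": 0, "ay": 0, "az": 0, "gripper": 1},
  ],
)

```text
time: 16.25
tool_pos: [0.5967, -0.0387, 0.1185]
eef_rot: [0.005, 0.965, 0.003, -0.26]
contact_force: [-0.1, -0.3, -2.0]
gripper_width: 0.0293
gripper_force: 61.0
```

Run:
```python
from h import *
st(); s=r.observe(); M=R.from_quat(s['eef_rot']); print('tip in tool',M.inv().apply(tip-s['tool_pos'])*1000,'F tool',M.inv().apply(s['contact_force']),s['torque'])
grab('scene','s5.png')
```

```text
t 16.25 p [596.7 -38.7 118.5] yaw 89.38 z [-0.5029  0.0076 -0.8643] F [-0.1 -0.3 -2. ] w 29.3 gf 61.0 q [-0.17  0.72  1.14 -0.08  1.8  -1.73]
tip in tool [ 0.57734209  0.09561833 43.69865163] F tool [-0.96541464 -0.32117455  1.80298611] [-0.02329662 -0.48918579  0.00439466]
```

No side force, and the tip is about 7 mm into the bore. I keep pressing.

Emit:
arm_command(
  plan=[
    {"x": 0, "y": 0, "z": 2, "ax": 0, "ay": 0, "az": 0, "gripper": 1},
    {"x": 0, "y": 0, "z": 4, "ax": 0, "ay": 0, "az": 0, "gripper": 1},
    {"x": 0, "y": 0, "z": 6, "ax": 0, "ay": 0, "az": 0, "gripper": 1},
    {"x": 0, "y": 0, "z": 8, "ax": 0, "ay": 0, "az": 0, "gripper": 1},
    {"x": 0, "y": 0, "z": 10, "ax": 0, "ay": 0, "az": 0, "gripper": 1},
  ],
)

```text
time: 16.92
tool_pos: [0.594, -0.0387, 0.1139]
eef_rot: [0.005, 0.966, 0.002, -0.258]
contact_force: [3.6, 2.1, 8.4]
gripper_width: 0.0295
gripper_force: 62.6
```

Run:
```python
from h import *
st(); s=r.observe(); M=R.from_quat(s['eef_rot']); print('tip in tool',M.inv().apply(tip-s['tool_pos'])*1000,'F tool',M.inv().apply(s['contact_force']),s['torque'])
```

```text
t 16.93 p [594.  -38.7 113.9] yaw 89.38 z [-0.498   0.0071 -0.8671] F [3.6 2.1 8.4] w 29.5 gf 62.6 q [-0.17  0.72  1.16 -0.08  1.78 -1.73]
tip in tool [ 0.74556284  0.09508779 38.37185073] F tool [ 1.08854049  2.13633077 -9.09640228] [ 0.20877036  0.16730989 -0.13753925]
```

Emit:
arm_command(
  plan=[
    {"x": 0, "y": 0, "z": 3, "ax": 0, "ay": 0, "az": 0, "gripper": 1},
    {"x": 0, "y": 0, "z": 6, "ax": 0, "ay": 0, "az": 0, "gripper": 1},
    {"x": 0, "y": 0, "z": 9, "ax": 0, "ay": 0, "az": 0, "gripper": 1},
    {"x": 0, "y": 0, "z": 12, "ax": 0, "ay": 0, "az": 0, "gripper": 1},
    {"x": 0, "y": 0, "z": 15, "ax": 0, "ay": 0, "az": 0, "gripper": 1},
  ],
)

```text
time: 17.55
tool_pos: [0.59, -0.0386, 0.1069]
eef_rot: [0.005, 0.967, 0.002, -0.254]
contact_force: [9.7, 2.6, 33.7]
gripper_width: 0.0297
gripper_force: 65.3
```

Run:
```python
from h import *
st(); s=r.observe(); M=R.from_quat(s['eef_rot']); print('tip in tool',M.inv().apply(tip-s['tool_pos'])*1000,'F tool',M.inv().apply(s['contact_force']),s['torque'], 'ang',np.arccos(-A@M.as_matrix()[:,2]))
```

```text
t 17.55 p [590.  -38.6 106.9] yaw 89.37 z [-0.4913  0.0067 -0.871 ] F [ 9.7  2.6 33.7] w 29.7 gf 65.3 q [-0.17  0.71  1.18 -0.08  1.76 -1.73]
tip in tool [ 1.04624783  0.05119608 30.35005014] F tool [  8.1183022    2.70665944 -34.05244386] [ 0.66500028  1.46964599 -0.29699535] ang 0.012230522383750057
```

Force rose to about 35 N after 8 mm, which fits the hard stop if contact came 4 mm earlier than assumed. To confirm, I back the command off 5 mm and see whether the position stays.

Emit:
arm_command(
  plan=[
    {"x": 0, "y": 0, "z": -1, "ax": 0, "ay": 0, "az": 0, "gripper": 1},
    {"x": 0, "y": 0, "z": -2, "ax": 0, "ay": 0, "az": 0, "gripper": 1},
    {"x": 0, "y": 0, "z": -3, "ax": 0, "ay": 0, "az": 0, "gripper": 1},
    {"x": 0, "y": 0, "z": -4, "ax": 0, "ay": 0, "az": 0, "gripper": 1},
    {"x": 0, "y": 0, "z": -4, "ax": 0, "ay": 0, "az": 0, "gripper": 1},
  ],
)

```text
time: 18.18
tool_pos: [0.5901, -0.0386, 0.1072]
eef_rot: [0.005, 0.967, 0.002, -0.256]
contact_force: [5.8, 1.8, 18.2]
gripper_width: 0.0294
gripper_force: 63.6
```

Run:
```python
from h import *
st(); s=r.observe(); M=R.from_quat(s['eef_rot']); print('tip in tool',M.inv().apply(tip-s['tool_pos'])*1000,'F tool',M.inv().apply(s['contact_force']),s['torque'], 'ang',np.arccos(-A@M.as_matrix()[:,2]))
b=grab('scene','s6.png')[:,:,::-1].copy(); a=cv2.imread('pics/s5.png'); c=r.camera_model('scene')
# axial shift of blue handle between pre-contact s5 and now, seen from the scene camera
f=lambda im:(lambda m:np.array([np.nonzero(m)[1].mean(),np.nonzero(m)[0].mean(),m.sum()]))(win(hue(im,115,12,130,40),285,320,175,225))
fa,fb=f(a),f(b); print(fa,fb,'px per 10mm',proj('',tip+.05*A,c)-proj('',tip+.06*A,c))
g1=cv2.cvtColor(a,6)[185:205,290:318].astype(np.float32); R_=cv2.matchTemplate(cv2.cvtColor(b,6).astype(np.float32)[170:230,275:335],g1,cv2.TM_CCOEFF_NORMED); print(cv2.minMaxLoc(R_),'zero at (15,15)')
```

```text
t 18.18 p [590.1 -38.6 107.2] yaw 89.38 z [-0.4949  0.0069 -0.8689] F [ 5.8  1.8 18.2] w 29.4 gf 63.6 q [-0.17  0.71  1.18 -0.08  1.77 -1.73]
tip in tool [ 0.8568615   0.05380546 30.60559781] F tool [  3.99151801   1.93713129 -18.62253199] [ 0.36378937  0.65839996 -0.2359236 ] ang 0.009120622572941741
[295.5748503  218.83233533 167.        ] [296.10169492 220.21186441 118.        ] px per 10mm [0.78841605 2.60331093]
(-0.3292115330696106, 0.9491266012191772, (7, 2), (16, 19)) zero at (15,15)
```

Backing off 4 mm dropped the force from 34 N to 19 N and the position stayed put. The scene camera shows the coupler moved with the tool (about 13 mm), so it is at the hard stop with no slip.

```bash
python3 -c "
from h import *
print(r.finish_job()); st()"
```

```text
the job is handed in; nothing more can be done
None
the job is handed in; nothing more can be done
```

I handed the job in at about 18 s of the 67 s allowed: both bits of waste are in the bin, and the coupler is still gripped, holding the fitting against its hard stop at about 19 N; the judge's verdict was not returned.

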